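# Take the dried sample out of the moisture analyser and present it

## Task

The drying run is over: swing the moisture analyser's hood right up, take the pan handler by its grip and lift the sample pan out on it. Keep the pan level and do not touch the pan itself or disturb anything else on the bench. Finish while still holding the handler, hood left open, with the pan at rest, level and centred over the empty steel tray, about 15 cm above the bench.

Things in the scene. Friction and masses are not known exactly. Their poses are not given: they have to be found in the camera images.
- analyser: White bench moisture analyser, 350 mm deep (x) x 210 wide (y), fixed. Origin: centre of its underside, on the bench; x points from the sloping control panel in front (towards the robot) to the rear. The panel, x = -175 to -80, rises from 38 to 66 mm above the bench. Behind it the hood covers an open chamber: floor 51 mm above the bench, walls up to 88, inside x = -74 to 123, y = -95 to 95
- chamber (a point): Fixed point in the analyser's chamber, 78 mm above the bench at x = 40, y = 0 of the analyser, where the pan's underside rests. Around it stands a round draft shield (ring wall of 62 mm outer radius, top 83.5 mm above the bench), notched in front for the handler's stem; the handler's grip lies clear between shield and chamber front wall
- hood (a joint): Hinge of the hood: 0 closed, grows as its front swings up, 1.30 rad is the fully open stop. Starts closed or slightly ajar (up to 0.12). The hinge is stiff (friction about 0.75 N m, hood 0.45 kg), so the hood stays at any angle where it is left; lifting at the bar takes about 5 N
- hood_bar (a point): Middle of the round steel grab bar along the hood's front: 11 mm thick, 120 long, parallel to the analyser's y axis, on two thin posts 51 mm either side of the middle, 45 mm out from the hood. Hood closed: 115 mm above the bench at x = -125 of the analyser, 60 mm above the panel. It runs on a circle of 251 mm radius about the hinge. A pinched bar can roll between the fingers
- hood_hinge (a point): Middle of the hood's hinge axis, 90 mm above the bench, at x = +125 of the analyser; the axis is the analyser's y axis. The hood is a box shell 205 mm deep, 208 wide, 55 high, open below
- handler: Loose pan handler, about 50 g, hidden under the closed hood: a flat steel ring (outer radius 49 mm, inner 43, 3 mm thick), a stem and a black grip, that carries the pan by its rim. Origin: ring centre at its underside (79.5 mm above the bench at the start, over x = +40 of the analyser); its x axis points from grip to ring (same as the analyser's at the start), z up
- handler_grip (a point): Centre of the handler's black grip: an upright-sided block 44 mm long (handler x), 14 wide (y), 18 high, centred 90 mm before the ring centre (handler x = -90) and 83 mm above the bench at the start; 23 mm free below it, over 85 mm free on either side. Grip it across its width from above
- pan: Round aluminium sample pan, 82 mm across with a flat rim of 95 mm, 8 mm high, about 20 g, holding a pale fibre disc with the dried sample. It lies loose: when the handler rises 1.5 mm its ring takes the pan up by the rim. Origin: centre of its underside; z up
- tray: Shallow empty stainless steel tray 160 (x) x 200 (y) x 18 mm high, fixed on the bench to the left or right of the analyser. Origin: centre of its underside
- carrier: White plastic open box 150 x 190 x 35 mm, fixed, with two red-capped sample cups, on the other side of the analyser from the tray
- cup_a: Red-capped sample cup in the carrier, 57 mm across, 72 high; origin under its centre. Leave alone
- cup_b: As cup_a, also in the carrier. Leave alone
- cup_c: As cup_a, standing on the bench to the front left. Leave alone
- beaker: Glass beaker, 68 mm across, 90 high, standing on the bench at the rear left. Leave alone
- weighing_jar: Small glass jar, 44 mm across, 55 high, near the beaker. Leave alone
- spare_pans: Stack of clean spare pans like the sample pan, 95 mm across, 19 high, on the bench at the front right. Leave alone
- spatula: Steel lab spatula, 163 mm long, 4 thick, on the paper towel at the rear right. Leave alone
- forceps: Steel forceps, 130 mm long, 6 thick, on the same towel. Leave alone

How it is judged:
By the outcome, as a careful person would: the job done as asked, in the order asked, and still so for the second after the job is handed in, while the arm keeps its last pose, push and grip.
It also fails if it takes over 64 s, if anything falls off the work surface, if the arm or the gripper's body presses on something with over 40 N, if the wrist force passes 120 N, or if a joint passes its speed limit or range.

## Robot

A 6-joint arm with a two-finger parallel gripper is mounted at the origin on the work surface. World frame = base frame: x ahead of the robot, y to its left, z up, the work surface at z = 0. Lengths are in m, angles in rad, forces in N, time in s.
With the tool pointing down it reaches from about 0.35 to 0.975 m from the base axis. Payload 4.9 kg.
Tool frame: the origin (TCP) lies midway between the tips of the shut fingers; the grasp point (between the pads) lies ctrl.tcp_to_grasp behind it (ctrl.tcp_to_grasp is the distance from the TCP to the grasp point, in m); z points along the fingers, y is the direction in which the jaws open and shut (so a half turn about z gives the same grasp; the last joint's range is limited). The gripper opens to 85 mm and grips with 20 to 120 N. Pads are 22 mm wide; open, the fingers measure 114 mm over their backs; the gripper's body (76 mm by 85 mm) begins 54 mm behind the grasp point. The pads swing forward as they close: fully open they stand 13 mm farther back than shut.
Start: joints at [1.174, 0.053, 1.613, -0, 1.476, -0.119], TCP at [0.171, 0.601, 0.231] pointing down, gripper open.
Joint ranges: [-3.01, 3.01], [-1.01, 2.22], [0.06, 2.58], [-1.02, 4.17], [0.09, 2.62], [-3.14, 3.14]. Speed limits (rad/s): [2.57, 2.57, 3.14, 3.14, 3.14, 3.14].

## Interface

Orientations are given as a rotation vector (axis times angle).
In Python, from station import ctrl, get_image, calibration, finish_job, models gives the robot as it stands.
- The arm moves only by the shell command python3 -m creep 'ROWS' [FORCE]. ROWS is JSON, a list of rows, each a list of 7 numbers: the opening, from 0 (shut) to 1 (fully open), then the shift along the tool's x, y, z in m, then the turn, a rotation vector about the tool's x, y, z in degrees. A call has 1 to 20 rows; each row shifts and turns the commanded pose from where the row before left it, along the tool's axes as they then stand; what a row does not reach is not made up. A row lasts 1/10 s, in which the tool goes at most 50 mm and 8.59 degrees, less where a joint would pass 70% of its speed; a pose out of reach is approached as far as the arm can. A call with a gripper value outside its range is refused whole. The fingers move at their own pace and stop on an object; FORCE is the grip in N (left out, the last holds). Time passes only in rows, so rows that do not move let the fingers close. It gives the time, the measured TCP pose, the force and the opening at its end, in the units of the state.
- ctrl.get_obs(): the state, without advancing time (a new reading comes with each control period).
- get_image(name): name is "scene" or "top" or "wrist"; returns the picture (420x560x3 uint8, red, green, blue); there is no depth.
- calibration(name): a dict with "mtx" (3x3 intrinsics, pixels), "R" (3x3) and "t" (3): a world point X has camera coordinates R X + t. Camera axes: x right, y down, z forward; pixel columns grow to the right and rows downward; lengths in m; the calibration is good to about 2 mm. A picture is of the moment at which its call begins: read the wrist's pose just before it. calibration takes no time and is no camera call; for the wrist camera it gives the pose at the moment of the call.
- finish_job(): hands the job in, once; it reports no verdict.
Trained networks look in the newest picture that a camera, given by its name, has taken for a name from the list of things; names that differ only in an ending like _2 or _b are one class to them, and where a whole thing is asked for, a point or a joint stands for the part that bears it (a point fixed in the world has none). Each returns a list of dicts, best first, with "conf" (0 to 1); they miss things now and then, are a little off and sometimes report something else, mostly with a low value. They report only what shows in the picture. A call takes as long as a camera call.
- models.search_frame(camera, name): "extent" ([left, top, right, bottom] in pixels, round what is visible of it).
The state is a dict: "t": time; "q": joint angles; "dq": joint speeds; "effort": joint torques, N m; "tool_pos": TCP position; "tool_rot": TCP orientation; "contact_force": force on the tool from outside, world axes, zero at the start; "wrist_torque": the same for the moment, N m; "opening": finger opening in m.
Only numpy, scipy, OpenCV 4.12 (cv2) and the standard library are available. Lean on these libraries where they do the work, as an engineer would, in place of code of your own. Each camera call takes 0.05 s, during which the arm holds its last target. There are 200 camera calls.

## Working session

There is one attempt and no reset: what is moved stays moved. The work goes in short steps, Python scripts to look and compute and a shell command to move; the robot and the scene stay as the last step left them, time stands still between calls to the robot, and variables do not carry over. Pictures are saved under pics/ and viewed, about 8 in all and at most 12, crops included, and the job is handed in when it is done.

```bash
mkdir -p pics; ls; cat > h.py <<'E'
import numpy as np, cv2
from scipy.spatial.transform import Rotation as R
from station import ctrl,get_image,calibration,models
def snap(n,f):
    im=get_image(n); cv2.imwrite('pics/'+f,cv2.cvtColor(im,cv2.COLOR_RGB2BGR)); return im
def px2z(n,px,z,c=None):
    c=c or calibration(n); K=np.array(c['mtx']);Rm=np.array(c['R']);t=np.array(c['t'])
    d=Rm.T@np.linalg.solve(K,[px[0],px[1],1]); o=-Rm.T@t
    return o+d*(z-o[2])/d[2]
def proj(n,X,c=None):
    c=c or calibration(n); X=np.atleast_2d(X)
    p=(np.array(c['R'])@X.T+np.array(c['t']).reshape(3,1)); p=np.array(c['mtx'])@p
    return (p[:2]/p[2]).T
E
python3 - <<'E'
from h import *
o=ctrl.get_obs(); print({k:np.round(v,3).tolist() for k,v in o.items()}, ctrl.tcp_to_grasp, R.from_rotvec(o['tool_rot']).as_matrix().round(3).tolist())
a=snap('top','top1.png'); 
for n in ['analyser','hood_bar','hood','tray','carrier','cup_c','beaker']:
    print(n,[(np.round(d['extent'],1).tolist(),round(d['conf'],2)) for d in models.search_frame('top',n)[:2]])
b=snap('scene','scene1.png')
print('bar scene',[(np.round(d['extent'],1).tolist(),round(d['conf'],2)) for d in models.search_frame('scene','hood_bar')[:2]])
for n in ['top','scene']:
    c=calibration(n); print(n,np.round(c['mtx'],1).tolist(),(-np.array(c['R']).T@np.array(c['t'])).round(3))
E
```

```text
pics
{'t': 0.0, 'q': [1.174, 0.053, 1.614, -0.0, 1.476, -0.119], 'dq': [0.001, -0.0, 0.0, 0.0, -0.0, -0.001], 'effort': [-0.003, -39.368, -37.017, -0.0, 0.007, 0.0], 'tool_pos': [0.171, 0.6, 0.23], 'tool_rot': [-0.435, -3.111, 0.003], 'contact_force': [0.711, 0.504, -0.72], 'wrist_torque': [-0.034, 0.062, -0.017], 'opening': 0.085} 0.0187 [[-0.962, 0.274, -0.001], [0.274, 0.962, -0.002], [0.0, -0.002, -1.0]]
analyser [([220.1, 123.2, 311.8, 263.3], 0.62)]
hood_bar [([221.5, 136.4, 310.8, 240.2], 0.74), ([119.9, 159.2, 143.3, 177.8], 0.16)]
hood [([221.6, 133.9, 310.4, 241.4], 0.71), ([376.4, 199.6, 457.5, 266.9], 0.42)]
tray [([374.7, 201.0, 460.3, 266.7], 0.67)]
carrier [([120.0, 204.4, 197.9, 259.4], 0.92), ([123.7, 223.2, 155.9, 242.7], 0.5)]
cup_c [([124.5, 221.9, 150.9, 243.2], 0.82), ([220.8, 124.4, 310.5, 262.8], 0.7)]
beaker [([219.2, 132.2, 311.0, 238.1], 0.74), ([148.4, 156.1, 174.9, 184.3], 0.63)]
bar scene [([250.0, 170.7, 348.9, 261.9], 0.97)]
top [[432.0, 0.0, 280.2], [0.0, 432.0, 211.7], [0.0, 0.0, 1.0]] [ 0.395 -0.005  1.18 ]
scene [[429.5, 0.0, 278.6], [0.0, 429.5, 204.1], [0.0, 0.0, 1.0]] [ 1.108 -0.322  1.241]
```

View pics/top1.png

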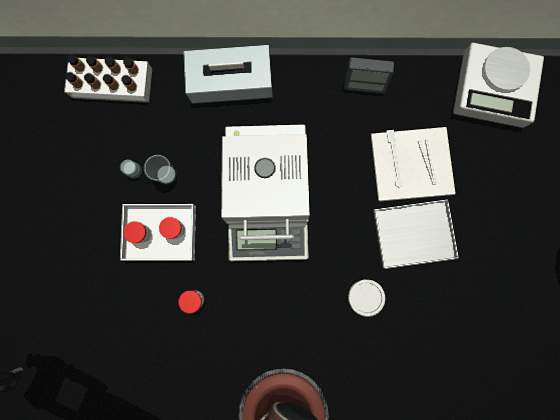

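View pics/scene1.png

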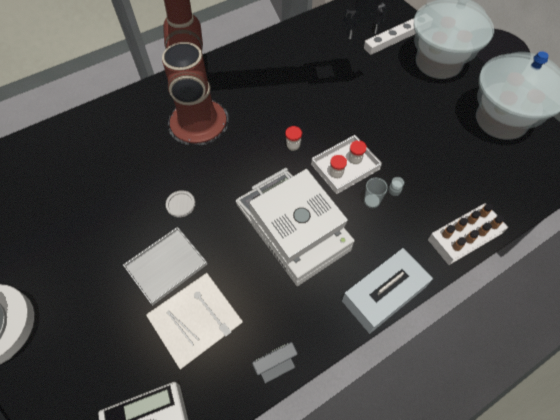

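The top view shows the analyser at about (220–310, 124–262) with the bar near (241–293, 236). The tray is at right (417, 234), the carrier at left and cup_c at (190, 302). I'll zoom in on the bar and tray.

```bash
python3 - <<'E'
import cv2
a=cv2.imread('pics/top1.png')
x=cv2.resize(a[205:275,215:320],None,fx=5,fy=5,interpolation=cv2.INTER_CUBIC)
y=cv2.resize(a[190:275,365:470],None,fx=2.5,fy=2.5,interpolation=cv2.INTER_CUBIC)
import numpy as np
c=np.zeros((600,525,3),np.uint8);c[:350]=x;c[360:360+y.shape[0],:y.shape[1]]=y
cv2.imwrite('pics/crop1.png',c)
E
```

```text
(no output)
```

View pics/crop1.png

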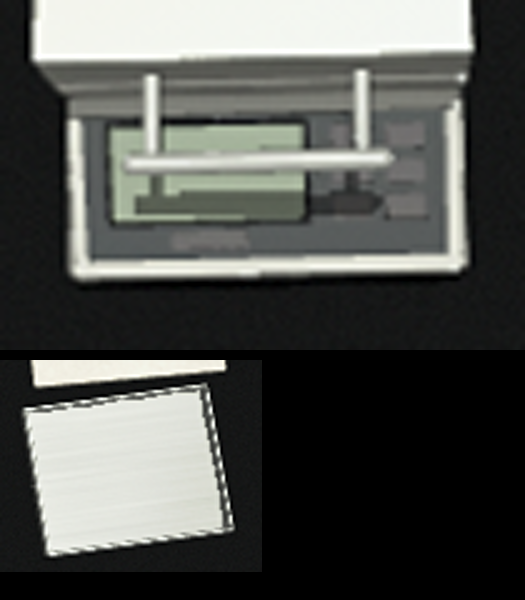

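The crop shows the bar ends at about (240, 238) and (293.6, 236.6), the panel's front edge from (229, 259) to (308, 258), and the tray corners clearly. The analyser's yaw is about 1°. The bar sits at x≈0.32, y≈0.025. Next I'll turn the jaws and move over it for a wrist view.

```bash
python3 -m creep '[[0.4,0,0,-0.008,0,0,8.1],[0.4,0,0,-0.008,0,0,8.1],[0.4,0,0,-0.008,0,0,8.1],[0.4,0,0,-0.008,0,0,8.1],[0.4,0,0,-0.008,0,0,8.1],[0.4,0,0,-0.008,0,0,8.1],[0.4,0,0,-0.008,0,0,8.1],[0.4,0,0,-0.008,0,0,8.1],[0.4,0,0,-0.008,0,0,8.1]]' 40
python3 -m creep '[[0.4,-0.045,0.015,0,0,0,0],[0.4,-0.045,0.015,0,0,0,0],[0.4,-0.045,0.015,0,0,0,0],[0.4,-0.045,0.015,0,0,0,0],[0.4,-0.045,0.015,0,0,0,0],[0.4,-0.045,0.015,0,0,0,0],[0.4,-0.045,0.015,0,0,0,0],[0.4,-0.045,0.015,0,0,0,0],[0.4,-0.045,0.015,0,0,0,0],[0.4,-0.045,0.015,0,0,0,0],[0.4,-0.045,0.015,0,0,0,0],[0.4,-0.045,0.015,0,0,0,0],[0.4,-0.02,0,0,0,0,0],[0.4,0,0,0,0,0,0]]'
python3 - <<'E'
from h import *
o=ctrl.get_obs(); print({k:np.round(o[k],3).tolist() for k in ['t','q','tool_pos','opening']}, R.from_rotvec(o['tool_rot']).as_matrix().round(3).tolist())
c=calibration('wrist'); im=snap('wrist','w1.png'); print(c)
cc=(-np.array(c['R']).T@np.array(c['t'])); print(cc,cc-o['tool_pos'])
print([(np.round(d['extent'],1).tolist(),round(d['conf'],2)) for d in models.search_frame('wrist','hood_bar')[:2]])
import json; json.dump({k:np.array(v).tolist() for k,v in c.items()},open('c1.json','w'))
E
```

```text
t: 1.4
tool_pos: [0.1714, 0.601, 0.3037]
tool_rot: [-2.205, -2.238, -0.0]
contact_force: [-0.6, 1.0, -0.0]
opening: 0.0343
t: 2.8
tool_pos: [0.3631, 0.0427, 0.3034]
tool_rot: [2.204, 2.238, -0.0]
contact_force: [-0.5, 0.2, -0.5]
opening: 0.0341
{'t': 2.8, 'q': [-0.087, -0.654, 2.059, -0.0, 1.737, -0.102], 'tool_pos': [0.363, 0.043, 0.303], 'opening': 0.034} [[-0.015, 1.0, 0.0], [1.0, 0.015, -0.0], [-0.0, 0.0, -1.0]]
{'mtx': array([[292.02777504,   0.        , 284.54580525],
       [  0.        , 292.02777504, 212.45131707],
       [  0.        ,   0.        ,   1.        ]]), 'R': array([[ 0.99989641,  0.01433402,  0.001302  ],
       [ 0.0131216 , -0.94500545,  0.32679125],
       [ 0.00591463, -0.32674032, -0.94509565]]), 't': array([-0.36327804, -0.03082964,  0.46042963])}
[0.36092167 0.12651398 0.44569789] [-0.00217701  0.08377334  0.14229685]
[([362.0, 83.8, 560.0, 288.4], 0.71), ([291.4, 329.0, 381.4, 402.3], 0.57)]
```

View pics/w1.png

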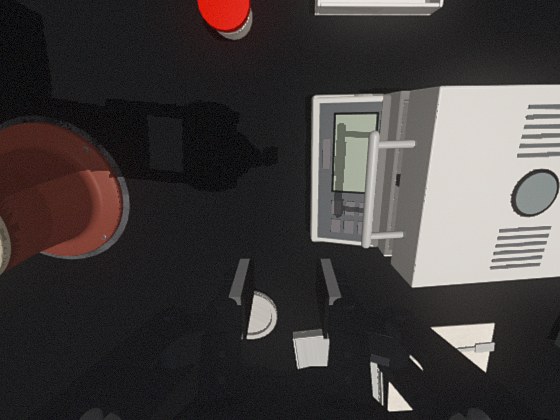

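The wrist view shows the bar from (375, 132) to (367, 247) and the panel's front corners at about (314, 97) and (314, 241). I'll triangulate these against the top view and fit the analyser pose and hood angle.

```bash
python3 - <<'E'
from h import *
import json
from scipy.optimize import least_squares
cw=json.load(open('c1.json')); ct=calibration('top')
obs=[] # (cam, px, kind, local)
bar=lambda s,th: np.array([.125-.25*np.cos(th)+.025*np.sin(th), s*.06, .09+.025*np.cos(th)+.25*np.sin(th)])
def res(p,full=True):
    x,y,yaw,th=p; c,s=np.cos(yaw),np.sin(yaw); M=np.array([[c,-s,0],[s,c,0],[0,0,1]])
    W=lambda l: M@l+[x,y,0]
    r=[]
    for cam,a,px in [(ct,bar(1,th),(240,238)),(ct,bar(-1,th),(293.6,236.6)),(cw,bar(1,th),(375,132)),(cw,bar(-1,th),(367,247)),
      (ct,np.array([-.175,.105,.038]),(229.5,258.8)),(ct,np.array([-.175,-.105,.038]),(308.2,257.8)),
      (cw,np.array([-.175,.105,.038]),(313,97)),(cw,np.array([-.175,-.105,.038]),(313,241))]:
        r+=list(proj('',W(a),cam)[0]-px)
    return np.array(r)
s=least_squares(res,[.446,.025,.02,.05],loss='soft_l1'); x,y,yaw,th=s.x
print(s.x.round(4),res(s.x).round(1))
M=R.from_rotvec([0,0,yaw]).as_matrix(); W=lambda l:(M@np.array(l)+[x,y,0]).round(4)
print('bar',W(bar(0,th)),'open',W(bar(0,1.3)),'hinge',W([.125,0,.09]),'chamber',W([.04,0,.078]),'grip',W([-.05,0,.083]))
# tray rim corners z=.018 from crop
P=[(24,408),(206,384),(233,530),(48,556)]
T=np.array([px2z('top',(365+a/2.5,190+(b-360)/2.5),.018) for a,b in P]); print(T.round(3).tolist(),T.mean(0).round(4))
E
```

```text
[0.5774 0.0491 0.0424 0.1007] [ 1.5 -0.3 -2.3 -0.6  0.1  4.3  0.5 -3.3 -0.6  2.1  0.6  0.4 -0.  -1.5
 -0.5  1.9]
bar [0.4562 0.044  0.14  ] open [0.6595 0.0526 0.3376] hinge [0.7022 0.0544 0.09  ] chamber [0.6173 0.0508 0.078 ] grip [0.5274 0.047  0.083 ]
[[0.541, -0.242, 0.018], [0.568, -0.438, 0.018], [0.412, -0.461, 0.018], [0.382, -0.265, 0.018]] [ 0.4757 -0.3513  0.018 ]
```

```bash
cat > fit.py <<'E'
from h import *
import json
from scipy.optimize import least_squares
cw=json.load(open('c1.json')); ct=calibration('top')
bar=lambda s,th: np.array([.125-.25*np.cos(th)+.025*np.sin(th), s*.0655, .09+.025*np.cos(th)+.25*np.sin(th)])
def res(p):
    x,y,yaw,th=p; M=R.from_rotvec([0,0,yaw]).as_matrix(); r=[]
    for cam,a,px in [(ct,bar(1,th),(240,238)),(ct,bar(-1,th),(293.6,236.6)),(cw,bar(1,th),(375,132)),(cw,bar(-1,th),(367,247)),
      (ct,np.array([-.175,.105,.038]),(229.5,258.8)),(ct,np.array([-.175,-.105,.038]),(308.2,257.8)),
      (cw,np.array([-.175,.105,.038]),(313,97)),(cw,np.array([-.175,-.105,.038]),(313,241))]:
        r+=list(proj('',M@a+[x,y,0],cam)[0]-px)
    return np.array(r)
s=least_squares(res,[.577,.049,.04,.1],loss='soft_l1'); x,y,yaw,th=s.x
M=R.from_rotvec([0,0,yaw]).as_matrix(); W=lambda l:(M@np.array(l)+[x,y,0])
E
python3 - <<'E'
from fit import *
np.set_printoptions(suppress=True)
print(s.x.round(4),res(s.x).round(1))
print('bar',W(bar(0,th)).round(4),'grip',W([-.05,0,.083]).round(4))
o=ctrl.get_obs(); Rt=R.from_rotvec(o['tool_rot']).as_matrix()
# target: tool y along analyser x, TCP = bar - 18.7mm below
yt=M[:,0]; print('turn about tool z deg', np.degrees(np.arctan2(Rt[:,1][1],Rt[:,1][0])-yaw))
print('world shift to bar', (W(bar(0,th))-[0,0,.0187]-o['tool_pos']).round(4))
print('in tool after yaw: x=+analyser y, y=+analyser x', (M.T@(W(bar(0,th))-[0,0,.0187]-o['tool_pos'])).round(4))
a=np.linspace(th,1.3,13); d=np.diff([bar(0,t) for t in a],axis=0); print(d.round(4)[:,[0,2]].tolist())
E
```

```text
[0.5783 0.0484 0.0428 0.0876] [-0.3 -0.3  0.3 -0.7 -0.2 -0.7 -0.3  0.5 -0.3  1.7  0.9  0.1  0.7 -0.8
  0.1  2.4]
bar [0.4566 0.0432 0.1368] grip [0.5284 0.0463 0.083 ]
turn about tool z deg -1.3336513996189734
world shift to bar [ 0.0937 -0.0017 -0.1853]
in tool after yaw: x=+analyser y, y=+analyser x [ 0.0935 -0.0057 -0.1853]
[[0.006, 0.0247], [0.0084, 0.0239], [0.0108, 0.023], [0.0131, 0.0218], [0.0152, 0.0203], [0.0172, 0.0187], [0.019, 0.0169], [0.0206, 0.0149], [0.022, 0.0127], [0.0231, 0.0104], [0.0241, 0.008], [0.0248, 0.0056]]
```

The fit is good, within about 1 px. The bar is at (0.457, 0.043, 0.137), the hood is 0.088 rad ajar and the yaw is 2.45°. I'll approach from above and pinch the bar.

```bash
python3 -m creep '[[0.4,0,0,0,0,0,-1.3],[0.4,-0.006,0.033,0.015,0,0,0],[0.4,0,0.033,0.015,0,0,0],[0.4,0,0.0275,0.015,0,0,0],[0.4,0,0,0.03,0,0,0],[0.4,0,0,0.03,0,0,0],[0.4,0,0,0.03,0,0,0],[0.4,0,0,0.025,0,0,0],[0.4,0,0,0.025,0,0,0],[0.4,0,0,0,0,0,0],[0.4,0,0,0,0,0,0]]' 40
python3 -m creep '[[0,0,0,0,0,0,0],[0,0,0,0,0,0,0],[0,0,0,0,0,0,0],[0,0,0,0,0,0,0],[0,0,0,0,0,0,0],[0,0,0,0,0,0,0]]' 40
```

```text
t: 4.0
tool_pos: [0.4565, 0.044, 0.1185]
tool_rot: [-2.17, -2.271, 0.0]
contact_force: [0.0, -0.3, 0.8]
opening: 0.0341
t: 4.6
tool_pos: [0.4535, 0.0433, 0.1182]
tool_rot: [-2.168, -2.265, 0.009]
contact_force: [-12.6, 0.2, 3.5]
opening: 0.0092
```

Pinched, with the opening at 9 mm on the bar. The bar is about 3 mm nearer than the fit said, so I'll include that shift and lift along the arc.

```bash
python3 -m creep '[[0,0,-0.004,0,0,0,0],[0,0,0.003,-0.0123,0,0,0],[0,0,0.003,-0.0123,0,0,0],[0,0,0.0042,-0.012,0,0,0],[0,0,0.0042,-0.012,0,0,0],[0,0,0.0054,-0.0115,0,0,0],[0,0,0.0054,-0.0115,0,0,0],[0,0,0.0065,-0.0109,0,0,0],[0,0,0.0065,-0.0109,0,0,0],[0,0,0.0076,-0.0102,0,0,0],[0,0,0.0076,-0.0102,0,0,0],[0,0,0.0086,-0.0094,0,0,0],[0,0,0.0086,-0.0094,0,0,0]]'
```

```text
t: 5.9
tool_pos: [0.5195, 0.0455, 0.2545]
tool_rot: [-2.167, -2.264, 0.014]
contact_force: [-21.8, -0.5, 14.4]
opening: 0.0092
```

```bash
python3 -m creep '[[0,0,-0.003,-0.003,0,0,0],[0,0,0.0095,-0.0085,0,0,0],[0,0,0.0095,-0.0085,0,0,0],[0,0,0.0103,-0.0075,0,0,0],[0,0,0.0103,-0.0075,0,0,0],[0,0,0.011,-0.0064,0,0,0],[0,0,0.011,-0.0064,0,0,0]]'; python3 - <<'E'
from h import *
import json
c=calibration('wrist'); snap('wrist','w2.png'); json.dump({k:np.array(v).tolist() for k,v in c.items()},open('c2.json','w'))
E
```

```text
t: 6.6
tool_pos: [0.5811, 0.0477, 0.3036]
tool_rot: [2.173, 2.268, -0.003]
contact_force: [-12.9, -1.0, 13.2]
opening: 0.0095
```

View pics/w2.png

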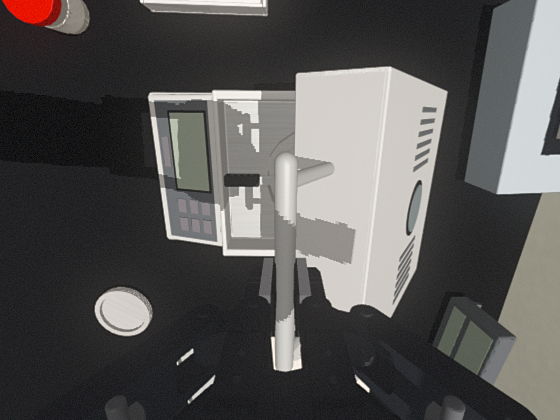

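The bar is held between the fingers near (285, 265) and the hood is about 1 rad open. The black grip shows at (242, 180). I'll continue to the stop.

```bash
python3 -m creep '[[0,0,0,-0.003,0,0,0],[0,0,0.0115,-0.0052,0,0,0],[0,0,0.0115,-0.0052,0,0,0],[0,0,0.012,-0.004,0,0,0],[0,0,0.012,-0.004,0,0,0],[0,0,0.0124,-0.0028,0,0,0]]';  python3 -m creep '[[0,0,0.0124,-0.0028,0,0,0],[0,0,0.004,0,0,0,0],[0,0,0.004,0,0,0,0]]'
```

```text
t: 7.25
tool_pos: [0.6416, 0.0499, 0.3278]
tool_rot: [2.171, 2.265, 0.001]
contact_force: [-7.2, -1.6, 9.5]
opening: 0.0089
t: 7.55
tool_pos: [0.6589, 0.0505, 0.331]
tool_rot: [-2.173, -2.267, 0.01]
contact_force: [-27.1, -3.9, 16.3]
opening: 0.0087
```

```bash
python3 -m creep '[[0,0,0.003,0,0,0,0],[0.4,0,-0.003,0,0,0,0],[0.4,0,-0.002,0,0,0,0],[0.4,0,0,0,0,0,0],[0.4,0,0,0,0,0,0],[0.4,0,0,-0.02,0,0,0],[0.4,0,0,-0.03,0,0,0],[0.4,0,-0.02,-0.03,0,0,0],[0.4,0,-0.04,-0.02,0,0,0],[0.4,0,-0.045,0,0,0,0],[0.4,0,-0.045,0,0,0,0],[0.4,0,-0.045,0,0,0,0],[0.4,0,0,0,0,0,0],[0.4,0,0,0,0,0,0]]'
python3 - <<'E'
from h import *
import json
c2=json.load(open('c2.json')); print(px2z('',(242.5,180),.090,c2))
c=calibration('wrist'); snap('wrist','w3.png'); json.dump({k:np.array(v).tolist() for k,v in c.items()},open('c3.json','w'))
for n in ['handler','handler_grip','pan','hood']:
    print(n,[(np.round(d['extent'],1).tolist(),round(d['conf'],2)) for d in models.search_frame('wrist',n)[:2]])
E
```

```text
t: 8.95
tool_pos: [0.4642, 0.0433, 0.4263]
tool_rot: [2.172, 2.268, 0.002]
contact_force: [-0.2, 0.4, 0.5]
opening: 0.0339
[0.52806051 0.04849608 0.09      ]
handler [([314.5, 136.4, 370.1, 174.5], 0.79), ([419.7, 86.6, 560.0, 298.5], 0.3)]
handler_grip [([310.0, 133.9, 388.5, 172.9], 0.9), ([349.4, 135.3, 404.6, 196.3], 0.56)]
pan [([349.6, 136.2, 407.0, 196.4], 0.91)]
hood [([420.1, 91.0, 559.8, 295.2], 0.84)]
```

View pics/w3.png

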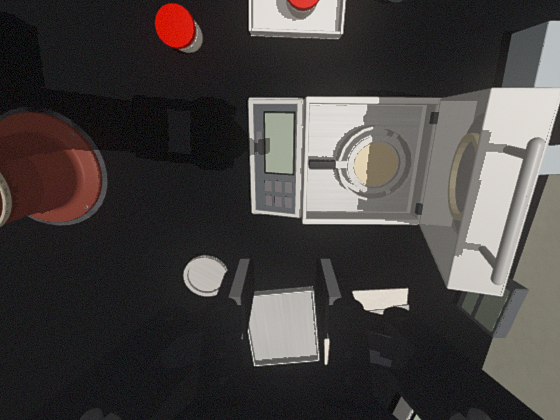

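The hood stands open, with the bar at (536, 142)–(500, 279). The grip is at about (322, 162) and the pan at (376, 164). I'll check the hood angle and locate the grip.

```bash
python3 - <<'E'
from fit import *
np.set_printoptions(suppress=True)
c3=json.load(open('c3.json'))
for t in (1.1,1.2,1.25,1.3): print(t,proj('',[W(bar(1,t)),W(bar(-1,t))],c3).round(1).tolist())
print('pred grip px',proj('',[W([-.072,0,.092]),W([-.028,0,.092]),W([.04,0,.086])],c3).round(1).tolist())
im=cv2.imread('pics/w3.png')[90:230,295:435]
cv2.imwrite('pics/w3c.png',cv2.resize(im,None,fx=4,fy=4,interpolation=cv2.INTER_CUBIC))
E
```

```text
1.1 [[467.3, 134.9], [439.4, 275.8]]
1.2 [[503.4, 135.7], [469.1, 280.3]]
1.25 [[521.9, 136.0], [484.3, 282.0]]
1.3 [[540.3, 136.2], [499.4, 283.5]]
pred grip px [[310.1, 165.5], [337.0, 165.5], [377.4, 164.8]]
```

View pics/w3c.png

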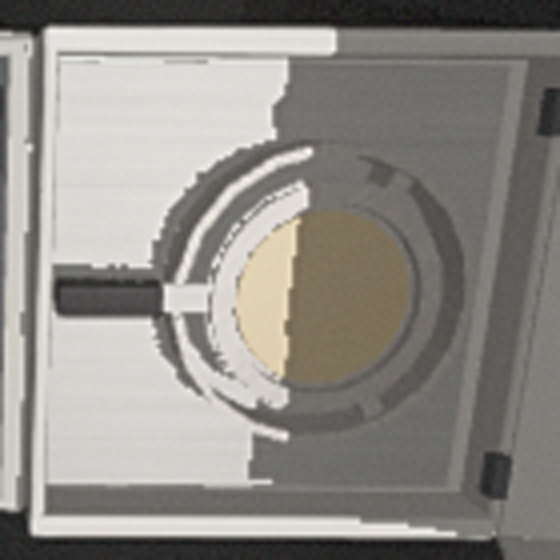

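The hood is at about 1.29 rad, essentially at its stop. The grip centre comes out at about (0.527, 0.0475). I'll turn the jaws across it and move to a hover.

```bash
python3 -m creep '[[0.4,0,0,0,0,0,-8.2],[0.4,0,0,0,0,0,-8.2],[0.4,0,0,0,0,0,-8.2],[0.4,0,0,0,0,0,-8.2],[0.4,0,0,0,0,0,-8.2],[0.4,0,0,0,0,0,-8.2],[0.4,0,0,0,0,0,-8.2],[0.4,0,0,0,0,0,-8.2],[0.4,0,0,0,0,0,-8.2],[0.4,0,0,0,0,0,-8.2],[0.4,0,0,0,0,0,-8]]'
python3 -m creep '[[0.4,-0.016,0.0005,0.03,0,0,0],[0.4,-0.016,0.0005,0.04,0,0,0],[0.4,-0.016,0.0005,0.04,0,0,0],[0.4,-0.015,0,0.04,0,0,0],[0.4,0,0,0.04,0,0,0],[0.4,0,0,0.04,0,0,0],[0.4,0,0,0.03,0,0,0],[0.4,0,0,0,0,0,0],[0.4,0,0,0,0,0,0]]'
python3 - <<'E'
from h import *
import json
o=ctrl.get_obs(); m=R.from_rotvec(o['tool_rot']).as_matrix(); print(o['tool_pos'].round(4) if hasattr(o['tool_pos'],'round') else o['tool_pos'], m.round(4).tolist(), np.round(o['q'],2))
c=calibration('wrist'); im=snap('wrist','w4.png'); json.dump({k:np.array(v).tolist() for k,v in c.items()},open('c4.json','w'))
E
```

```text
t: 10.3
tool_pos: [0.4654, 0.0432, 0.4253]
tool_rot: [0.077, -3.139, -0.0]
contact_force: [0.1, 0.2, -0.1]
opening: 0.0343
t: 11.2
tool_pos: [0.5278, 0.0475, 0.1656]
tool_rot: [0.068, -3.14, -0.0]
contact_force: [0.3, 0.2, 0.8]
opening: 0.0341
[0.5278 0.0475 0.1656] [[-0.9991, -0.0433, -0.0013], [-0.0433, 0.9991, 0.0001], [0.0013, 0.0001, -1.0]] [-0.05 -0.13  1.9  -0.    1.37 -1.66]
```

View pics/w4.png

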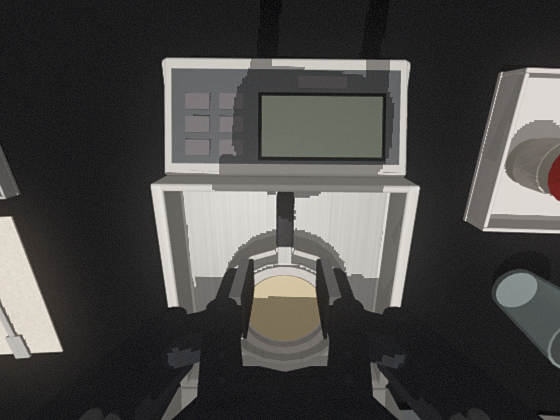

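The grip (277–293, 192–247) lies centred between the fingers, whose midline is about column 284. I'll descend and close.

```bash
python3 -m creep '[[0.4,0,0,0.025,0,0,0],[0.4,0,0,0.025,0,0,0],[0.4,0,0,0.02,0,0,0],[0.4,0,0,0.02,0,0,0],[0.4,0,0,0.011,0,0,0],[0.4,0,0,0,0,0,0],[0.4,0,0,0,0,0,0]]'
python3 -m creep '[[0.3,0,0,0,0,0,0],[0.2,0,0,0,0,0,0],[0.15,0,0,0,0,0,0],[0.1,0,0,0,0,0,0],[0.05,0,0,0,0,0,0],[0,0,0,0,0,0,0],[0,0,0,0,0,0,0]]' 50
```

```text
t: 11.95
tool_pos: [0.5289, 0.0474, 0.0665]
tool_rot: [-0.068, 3.138, -0.0]
contact_force: [0.6, -0.7, -0.6]
opening: 0.0344
t: 12.65
tool_pos: [0.5283, 0.0474, 0.066]
tool_rot: [-0.068, 3.139, -0.0]
contact_force: [-1.3, 0.6, 6.0]
opening: 0.0134
```

```bash
python3 -m creep '[[0,0,0,-0.001,0,0,0],[0,0,0,-0.002,0,0,0],[0,0,0,-0.003,0,0,0],[0,0,0,-0.004,0,0,0],[0,0,0,-0.005,0,0,0],[0,0,0,-0.005,0,0,0],[0,0,0,-0.005,0,0,0],[0,0,0,-0.005,0,0,0],[0,0,0,-0.005,0,0,0],[0,0,0,-0.004,0,0,0],[0,0,0,-0.002,0,0,0],[0,0,0,0,0,0,0],[0,0,0,0,0,0,0]]'
python3 -m creep '[[0,0.003,0,-0.001,0,0,0],[0,0.006,0,-0.002,0,0,0],[0,0.009,0,-0.003,0,0,0],[0,0.01,0,-0.004,0,0,0],[0,0.01,0,-0.004,0,0,0],[0,0.01,0,-0.004,0,0,0],[0,0.01,0,-0.004,0,0,0],[0,0.01,0,-0.003,0,0,0],[0,0.007,0,-0.002,0,0,0],[0,0.004,0,-0.001,0,0,0],[0,0.001,0,0,0,0,0],[0,0,0,0,0,0,0],[0,0,0,0,0,0,0]]'
python3 - <<'E'
from h import *
import json
o=ctrl.get_obs(); m=R.from_rotvec(o['tool_rot']).as_matrix(); print(np.round(o['tool_pos'],4), m.round(4).tolist())
c=calibration('wrist'); snap('wrist','w5.png'); json.dump({k:np.array(v).tolist() for k,v in c.items()},open('c5.json','w'))
snap('scene','s5.png'); snap('top','t5.png')
a=cv2.imread('pics/w5.png'); b=cv2.imread('pics/s5.png')[130:310,120:400]
b=cv2.resize(b,None,fx=1.4,fy=1.4); a=a[150:,120:450]
v=np.zeros((max(a.shape[0],b.shape[0]),a.shape[1]+b.shape[1],3),np.uint8); v[:a.shape[0],:a.shape[1]]=a; v[:b.shape[0],a.shape[1]:]=b
cv2.imwrite('pics/v5.png',v)
E
```

```text
t: 13.95
tool_pos: [0.5273, 0.0475, 0.1056]
tool_rot: [0.068, -3.141, -0.0]
contact_force: [-0.2, 0.2, -0.6]
opening: 0.0131
t: 15.25
tool_pos: [0.4476, 0.044, 0.1336]
tool_rot: [0.068, -3.141, -0.0]
contact_force: [-0.1, 0.2, -0.4]
opening: 0.0135
[0.4476 0.044  0.1336] [[-0.9991, -0.0433, -0.0002], [-0.0433, 0.9991, 0.0], [0.0002, 0.0, -1.0]]
```

View pics/v5.png

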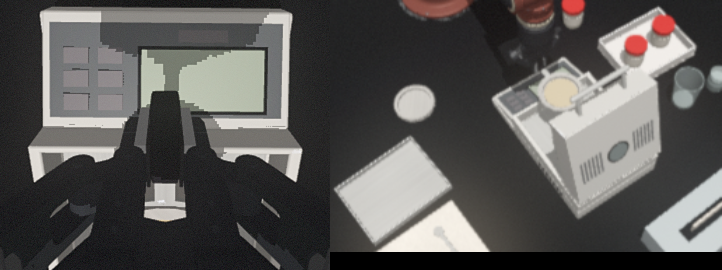

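The pan is carried on the handler and looks level in the scene view. The hood is open and the tray is clear. I'll carry it across to the tray.

```bash
python3 -m creep '[[0,0.001,-0.005,-0.001,0,0,0],[0,0.002,-0.01,-0.001,0,0,0],[0,0.003,-0.015,-0.001,0,0,0],[0,0.004,-0.02,-0.001,0,0,0],[0,0.005,-0.025,-0.001,0,0,0],[0,0.0048,-0.0246,-0.001,0,0,0],[0,0.0048,-0.0246,0,0,0,0],[0,0.0048,-0.0246,0,0,0,0],[0,0.0048,-0.0246,0,0,0,0],[0,0.0048,-0.0246,0,0,0,0],[0,0.0048,-0.0246,0,0,0,0],[0,0.0048,-0.0246,0,0,0,0],[0,0.0048,-0.0246,0,0,0,0],[0,0.0048,-0.0246,0,0,0,0],[0,0.0048,-0.0246,0,0,0,0],[0,0.005,-0.025,0,0,0,0],[0,0.004,-0.02,0,0,0,0],[0,0.003,-0.015,0,0,0,0],[0,0.002,-0.01,0,0,0,0],[0,0.001,-0.005,0,0,0,0]]'
python3 -m creep '[[0,0,0,0,0,0,0],[0,0,0,0,0,0,0],[0,0,0,0,0,0,0],[0,0,0,0,0,0,0]]'
python3 - <<'E'
from h import *
o=ctrl.get_obs(); m=R.from_rotvec(o['tool_rot']).as_matrix(); tp=np.array(o['tool_pos']); print(tp.round(4), m.round(4).tolist(),np.round(o['q'],2))
pan=tp-.089*m[:,0]; print('pan est',pan.round(4))
snap('scene','s6.png'); 
print([(np.round(d['extent'],1).tolist(),round(d['conf'],2)) for d in models.search_frame('scene','pan')[:2]])
snap('top','t6.png')
print([(np.round(d['extent'],1).tolist(),round(d['conf'],2)) for d in models.search_frame('top','pan')[:2]])
a=np.linspace(0,6.283,60)
vs=[]
for n,f,bx in [('top','t6.png',(350,180,470,290)),('scene','s6.png',(110,210,230,320))]:
    im=cv2.imread('pics/'+f); x0,y0,x1,y1=bx; k=3.3
    im=cv2.resize(im[y0:y1,x0:x1],None,fx=k,fy=k,interpolation=cv2.INTER_CUBIC)
    c=np.c_[pan[0]+.0475*np.cos(a),pan[1]+.0475*np.sin(a),0*a+.158]
    p=((proj(n,c)-[x0,y0]+.5)*k).astype(int)
    for q in p[::2]: cv2.circle(im,tuple(int(v) for v in q),1,(0,0,255),-1)
    vs.append(im)
cv2.imwrite('pics/v6.png',np.hstack(vs))
E
```

```text
t: 17.4
tool_pos: [0.3864, -0.3558, 0.1397]
tool_rot: [0.067, -3.141, -0.0]
contact_force: [0.0, -0.4, -1.2]
opening: 0.0131
t: 17.8
tool_pos: [0.3869, -0.3544, 0.1397]
tool_rot: [-0.069, 3.141, 0.0]
contact_force: [0.3, 0.3, -1.7]
opening: 0.013
[ 0.3869 -0.3544  0.1397] [[-0.999, -0.0442, 0.0], [-0.0442, 0.999, 0.0001], [-0.0, 0.0001, -1.0]] [-0.88 -0.11  1.93  0.    1.32 -2.5 ]
pan est [ 0.4758 -0.3505  0.1397]
[([139.0, 229.0, 169.5, 262.2], 0.67)]
[([411.9, 208.4, 453.4, 250.6], 0.86)]
```

View pics/v6.png

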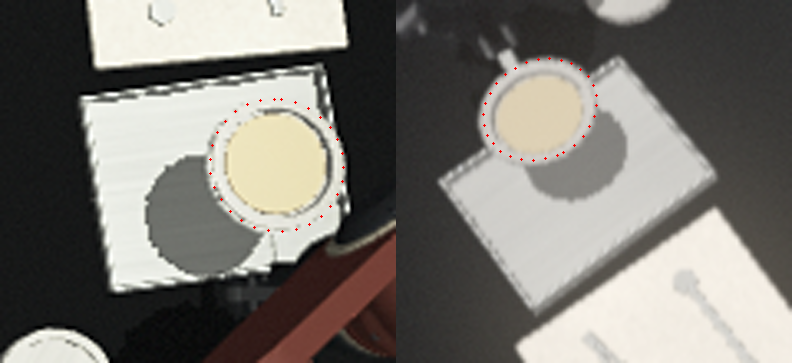

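The dotted predicted pan circle coincides with the pan in both views, to within 1 px. It sits over the tray centre once parallax is allowed for. One last numeric check of level, height and the other objects.

```bash
python3 - <<'E'
from h import *
from scipy.optimize import least_squares
np.set_printoptions(suppress=True)
E={}
for n,f,bx in [('top','t6.png',(412,208,455,252)),('scene','s6.png',(134,226,172,262))]:
    im=cv2.imread('pics/'+f); x0,y0,x1,y1=bx; k=8
    b=cv2.resize(im[y0:y1,x0:x1],None,fx=k,fy=k,interpolation=cv2.INTER_CUBIC).astype(float)
    m=((b[...,2]-b[...,0])>22).astype(np.uint8)
    ct=max(cv2.findContours(m,0,1)[0],key=cv2.contourArea)[:,0]; h=cv2.convexHull(ct)
    e=cv2.fitEllipse(h); print(n,np.round(e[0],1),np.round(e[1],1),e[2])
    th=np.linspace(0,6.283,40); A=np.radians(e[2]); u=np.c_[np.cos(th)*e[1][0]/2,np.sin(th)*e[1][1]/2]
    p=u@np.array([[np.cos(A),np.sin(A)],[-np.sin(A),np.cos(A)]])+e[0]
    E[n]=(p+.5)/k-.5+[x0,y0]
cal={n:calibration(n) for n in E}; a=np.linspace(0,6.283,400)
def res(q):
    x,y,z,r,rx,ry=q; M=R.from_rotvec([rx,ry,0]).as_matrix()
    C=(M@np.c_[r*np.cos(a),r*np.sin(a),0*a].T).T+[x,y,z]; o=[]
    for n in E:
        P=proj(n,C,cal[n]); d=np.linalg.norm(E[n][:,None]-P[None],axis=2); j=d.argmin(1)
        cen=P.mean(0); o+=list(np.linalg.norm(E[n]-cen,axis=1)-np.linalg.norm(P[j]-cen,axis=1)); o+=list(3*(E[n].mean(0)-cen))
    return o
s=least_squares(res,[.476,-.35,.155,.04,0,0],diff_step=1e-4); print('x y z r',s.x[:4].round(4),'tilt deg',np.degrees(s.x[4:]).round(1),'rms px',np.sqrt(np.mean(np.square(s.fun))).round(2))
a1=cv2.imread('pics/top1.png').astype(int);a2=cv2.imread('pics/t6.png').astype(int)
for n,(x0,y0,x1,y1) in dict(cups=(118,200,200,265),beaker=(118,150,180,190),cup_c=(170,285,215,315),towel=(370,125,458,198),spare=(345,275,390,320)).items(): print(n,np.abs(a1-a2)[y0:y1,x0:x1].mean().round(1))
E
```

```text
top [170.5 173.3] [245.1 254.2] 125.68115234375
scene [155.9 150.5] [181.6 217.9] 62.034400939941406
x y z r [ 0.4768 -0.3525  0.15    0.0369] tilt deg [-0.5 -0.9] rms px 0.31
cups 2.9
beaker 2.4
cup_c 2.2
towel 3.4
spare 18.5
```

```bash
python3 -c "
from station import ctrl,finish_job
o=ctrl.get_obs();print(o['t'],o['dq'].round(3) if hasattr(o['dq'],'round') else o['dq'],o['opening']);finish_job()"
```

```text
18.0 [-0.002  0.002 -0.003  0.001 -0.     0.003] 0.012700032860190273
the job is handed in; nothing more can be done
```

I opened the hood, lifted the sample pan out on its handler, and handed the job in at 18.0 s with the arm still holding the handler. The handing-in reported no verdict.

**Hood:** I pinched the grab bar and swung the hood to about 1.29 rad, then left it open. The stop is at 1.30 rad.

**Pan, from the last two-camera fit:**

| Check | Result |
|---|---|
| Centre | (0.477, -0.3525), against a measured tray centre of (0.476, -0.351), so about 2 mm off |
| Height | fibre disc at 0.150 m, so the pan's underside is at about 0.148 m |
| Tilt | about 1°, near what the fit can resolve |
| Motion | arm at rest; handler gripped with the fingers 13 mm open |

**Other objects:** the cups, beaker area and towel look unchanged between the first and last top views. The patch around the spare pans differs by 18.5 grey levels, against 2–3 elsewhere. I put that down to the arm's shadow and did not check it separately. The arm never went near them.

**Disagreements on the way:**
- The bar sat about 3 mm nearer than my first fit.
- The swing built up about 26 N of sideways load at the bar, which I eased by shifting the path. The largest contact reading was about 32 N, at the hood stop.

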